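# Spread a snap ring over a spinner's spindle and hold it at the groove

## Task

Raise the spinner's stiff lid until it stands upright and leave it standing there. Then take the snap-ring pliers from their stand, squeeze the handles to spread the ring on their tips, and, keeping it level and spread, slide it down over the spindle stub without forcing it until the ring is level with the groove just above the shoulder. Finish while still holding the pliers squeezed, with the ring spread around the groove; do not let go, and leave the other things alone.

Things in the scene. Friction and masses are not known exactly. Their poses are not given: they have to be found in the camera images.
- spinner: fixed cream bench-top plate spinner. Origin: centre of the underside of its square housing, directly below the spindle axis; x points to its rear (hinge side), z up. Open-topped chamber, outer walls 176 mm (x) by 180 mm (y), 8 mm thick, rim 85 mm high; rear box from x = 94 to 150 mm, 72 mm high. Inside, a 110 mm rotor disc (top at 40 mm), on it a 44 mm wide shoulder (top at 46 mm) and the upright steel spindle stub
- stub_top (a point): centre of the top of the spindle stub, 83 mm above the table: 23 mm diameter, its nose chamfered to 19 mm over the last 3 mm
- groove (a point): centre of the groove in the stub, 49 mm above the table: 18 mm diameter, 6 mm wide, from 46 mm (the shoulder's top face, on which a ring lowered too far comes to rest) to 52 mm. A ring lying on the shoulder is in the groove's place
- lid (a joint): angle of the lid, 0 = shut (level), 1.57 = upright, stop at 2.3 rad. It opens upward about a level hinge at the rear, along the spinner's y. The hinge is stiff: the lid stays at any angle, and the handle needs about 3 to 5 N. May start up to 0.3 rad ajar
- lid_hinge (a point): middle of the lid's hinge axis, 90 mm above the table, 88 mm behind the spindle axis; the lid is a plate 175 mm long from here, 180 mm wide, 8 mm thick
- lid_handle (a point): centre of the lid's handle: a small barrel, 16 mm diameter and 24 mm long, lying along the spinner's y, 203 mm from the hinge axis at hinge height when shut, 28 mm clear of the lid's front edge, joined to it by a 12 mm wide stem. Its flat ends can be pinched from above and turn between the pads as the lid rises
- stand: fixed aluminium stand for the pliers. Origin: centre of underside below the pliers' long axis. Floor 10 mm thick (80 x 70 mm); a back wall at x = -10 mm and side walls at y = +-26 mm (inner faces) reach 74 mm above the table; open at +x and at the top. The pliers lift straight up out of it
- pliers: loose straight snap-ring pliers, 0.17 kg, 152 mm long, standing upright in the stand, tips down, with a snap ring on the tips (the ring stays on them). Origin: on the long axis at the height of the ring's underside; z up along the pliers to the handles, y across the two handles, x to the side where the ring sticks out. Pivot (30 mm disc) at z = 65 mm. Black handles from z = 92 to 152 mm, 14 mm wide in x
- grip_point (a point): point midway between the two handles on the pliers' axis, 128 mm above the ring's underside: a good place to squeeze along the pliers' y. Outer width over the handles here is about 59 mm relaxed (65 mm at their top), 40 mm fully squeezed, when their outer faces are parallel
- jaw_left (a joint): how far the pliers are squeezed: 0 = relaxed, 0.15 rad = fully squeezed against a built-in stop (both handles move together). Sprung: the squeeze needs about 3 N at first and 8 N at the stop at each handle and springs back when let go; 20 to 40 N grips it firmly at the stop
- ring_center (a point): centre of the snap ring's opening, mid-thickness, 20 mm to the +x side of the pliers' axis, 2 mm above the ring's underside; its z is the pliers' z. The ring is steel, 4 mm thick, 5 mm wide. Its free opening is about 19 mm wide and does not pass over the stub; fully spread it is a 29 mm round opening (39 mm outside), and at 0.10 rad of squeeze about 26 mm. The tips are at the ring's gap, so the stub passes up beside them
- screwdriver: bystander: screwdriver about 170 mm long lying to the left of the spinner; leave it alone
- collar: bystander: loose steel spacer collar, 36 mm across, 12 mm high, lying flat; leave it alone
- well_plate: bystander: white well plate 127 x 85 x 14 mm; leave it alone
- bottle: bystander: white bottle 60 mm across, 140 mm tall; leave it alone
- tip_box: bystander: grey box with white top, 120 x 82 x 66 mm; leave it alone
- parts_tray: bystander: black tray 120 x 90 x 30 mm; leave it alone
- weight: bystander: steel calibration weight 40 mm across, 55 mm tall; leave it alone
Mind the look-alikes: they are no part of the job. Of the things that look like the stand, the middle-sized one is meant.

How it is judged:
On the way, in this order (a step that is already met when the one before it is completed fails the run):
1. the lid stands upright (about 78 to 101 degrees) with nothing holding it, the pliers still in their stand (value of joint lid between 1.37 and 1.77 rad and contact force between the fingers and lid below 0.1 N and horizontal distance between pliers and stand below 0.03 m), for 0.3 s.
2. the ring, spread by the squeezed pliers, is level over the top of the stub (value of joint jaw_left above 0.1 rad and horizontal distance between ring_center and stub_top below 0.006 m and z of ring_center in the frame of stub_top above 0.001 m and angle between ring_center's own z axis and vertical below 0.17 rad and contact force between the fingers and pliers above 2 N), for 0.05 s.
At the end, for the whole second after the job is handed in: Fingers still squeeze the pliers (jaw joint over 0.10 rad, over 2 N), at rest; the spread ring is round the stub at the groove (centre within 5 mm sideways, 3 mm in height of the groove's centre; pliers within 10 degrees of upright); the lid stands at 1.37 to 1.77 rad (value of joint lid between 1.37 and 1.77 rad and value of joint jaw_left above 0.1 rad and horizontal distance between ring_center and groove below 0.005 m and z of ring_center in the frame of groove between -0.003 and 0.003 m and angle between ring_center's own z axis and vertical below 0.17 rad and contact force between the fingers and pliers above 2 N and linear speed of pliers below 0.02 m/s); the arm keeps its last pose, push and grip.
It fails at once if the ring or pliers are forced against the spinner (over 40 N) (contact force between pliers and spinner above 40 N).
It fails at once if another thing is pushed aside by more than 30 mm or tipped over (distance of any of screwdriver, collar, well_plate, bottle, tip_box, parts_tray, weight from where it was at the start of the episode above 0.03 m or angle between any of collar, well_plate, bottle, tip_box, parts_tray, weight's own z axis and vertical above 0.6 rad).
It also fails if it takes over 72 s, if anything falls off the work surface, if the arm or the gripper's body presses on something with over 40 N, if the wrist force passes 120 N, or if a joint passes its speed limit or range.

## Robot

A 7-joint arm with a two-finger parallel gripper is mounted at the origin on the work surface. World frame = base frame: x ahead of the robot, y to its left, z up, the work surface at z = 0. Lengths are in m, angles in rad, forces in N, time in s.
With the tool pointing down it reaches from about 0.4 to 0.85 m from the base axis. Payload 6.9 kg.
Tool frame: the origin (TCP) lies between the finger pads; the fingertips stand robot.nose_length ahead of it and the grasp point (between the pads) lies 2 mm behind it (robot.nose_length is the distance from the TCP to the fingertips, in m); y points along the fingers, x is the direction in which the jaws open and shut, and the axes are right-handed (so a half turn about y gives the same grasp; the last joint's range is limited). The gripper opens to 85 mm and grips with 20 to 120 N. Pads are 22 mm wide; open, the fingers measure 114 mm over their backs; the gripper's body (76 mm by 85 mm) begins 54 mm behind the grasp point. The pads swing forward as they close: fully open they stand 13 mm farther back than shut.
Start: joints at [1.327, 0.507, -0.238, 1.5, 0.126, 1.149, -0.155], TCP at [0.214, -0.587, 0.248] pointing down, gripper open.
Joint ranges: [-3.08, 3.08], [-0.24, 2.05], [-1.43, 1.35], [0, 2.5], [-1.52, 4.66], [0.17, 1.96], [-2.89, 2.89]. Speed limits (rad/s): [2.39, 2.39, 3.14, 3.14, 3.14, 3.14, 3.14].

## Interface

Orientations are given as a 3x3 rotation matrix whose columns are the frame's x, y, z axes.
In Python, from rig import robot gives the robot as it stands.
- The arm moves only by the shell command python3 -m inch 'ROWS' [FORCE]. ROWS is JSON, a list of rows, each a list of 7 numbers: the shift along the tool's x, y, z in mm, then the turn, a rotation vector about the tool's x, y, z in degrees, then the finger opening in mm, from 0 to 85.4. In form: [[dx, dy, dz, rx, ry, rz, fingers], ...]. A call has 1 to 12 rows; each row is the pose to reach, as a shift and turn from the pose commanded when the call began, along the tool's axes at that moment; what a row does not reach only later rows make up. A row lasts 1/10 s, in which the tool goes at most 50 mm and 8.59 degrees, less where a joint would pass 70% of its speed; a pose out of reach is approached as far as the arm can. A call with a gripper value outside its range is refused whole. The fingers move at their own pace and stop on an object; FORCE is the grip in N (left out, the last holds). Time passes only in rows, so rows that repeat a pose let the fingers close. It gives the time, the measured TCP pose, the force and the opening at its end, in the units of the state.
- robot.get_obs(): the state, without advancing time (a new reading comes with each control period).
- robot.snapshot(name): name is "scene" or "top" or "wrist"; returns the picture (400x640x3 uint8, red, green, blue); there is no depth.
- robot.camera_info(name): a dict with "fx", "fy", "cx", "cy" (pixels), "distortion" ([k1, k2, p1, p2, k3] as OpenCV has them; the pictures are not rectified), "camera_from_world" (4x4, takes a point from world to camera coordinates). Camera axes: x right, y down, z forward; pixel columns grow to the right and rows downward; lengths in m; the calibration is good to about 2 mm. A picture is of the moment at which its call begins: read the wrist's pose just before it. camera_info takes no time and is no camera call; for the wrist camera it gives the pose at the moment of the call.
- robot.hand_in(): hands the job in, once; it reports no verdict.
Trained networks look in the newest picture that a camera, given by its name, has taken for a name from the list of things; names that differ only in an ending like _2 or _b are one class to them, and where a whole thing is asked for, a point or a joint stands for the part that bears it (a point fixed in the world has none). Each returns a list of dicts, best first, with "confidence" (0 to 1); they miss things now and then, are a little off and sometimes report something else, mostly with a low value. They report only what shows in the picture. A call takes as long as a camera call. They do not tell look-alikes from the thing itself.
- robot.look_for(camera, query): "box" ([left, top, width, height] in pixels, round what is visible of it).
- robot.mark_of(camera, query): "at" ([column, row] in pixels: a listed point, or the origin of a listed thing).
The state is a dict: "time_s": time; "joint_pos": joint angles; "joint_vel": joint speeds; "effort": joint torques, N m; "eef_pos": TCP position; "ee_rot": TCP orientation; "contact_force": force on the tool from outside, world axes, zero at the start; "wrist_torque": the same for the moment, N m; "grip_width": opening from 0.0 (shut) to 1.0 (fully open).
Only numpy, scipy, OpenCV 4.12 (cv2) and the standard library are available. Lean on these libraries where they do the work, as an engineer would, in place of code of your own. Each camera call takes 0.05 s, during which the arm holds its last target.

## Working session

There is one attempt and no reset: what is moved stays moved. The work goes in short steps, Python scripts to look and compute and a shell command to move; the robot and the scene stay as the last step left them, time stands still between calls to the robot, and variables do not carry over. Pictures are saved under pics/ and viewed, and the job is handed in when it is done.

```bash
ls; mkdir -p pics; python3 - <<'E'
from rig import robot
import cv2,numpy as np
o=robot.get_obs(); print(o['time_s'],o['eef_pos'],np.round(o['ee_rot'],3),o['grip_width'],robot.nose_length)
for n in ['scene','top','wrist']:
    im=robot.snapshot(n); cv2.imwrite(f'pics/{n}0.png',im[:,:,::-1])
    c=robot.camera_info(n); print(n,c['fx'],c['fy'],c['cx'],c['cy'],c['distortion']); print(np.round(c['camera_from_world'],3).tolist())
E
```

```text
pics
0.0 [ 0.21337757 -0.58695515  0.24744362] [[ 0.342 -0.001  0.94 ]
 [-0.94   0.002  0.342]
 [-0.002 -1.    -0.   ]] 0.9990418974148889 0.017
scene 454.8413610090526 454.8413610090526 312.73987924756545 206.94286634921613 [0.01353663 0.         0.         0.         0.        ]
[[0.882, 0.471, 0.008, -0.438], [0.39, -0.721, -0.572, -0.141], [-0.263, 0.508, -0.82, 1.318], [0.0, 0.0, 0.0, 1.0]]
top 472.3200105474133 472.3200105474133 317.94334067014245 199.5973209028093 [0.03892341 0.         0.         0.         0.        ]
[[0.01, -1.0, -0.008, -0.004], [-0.981, -0.008, -0.193, 0.536], [0.193, 0.01, -0.981, 1.133], [0.0, 0.0, 0.0, 1.0]]
wrist 285.95638969320004 285.95638969320004 313.2490000990501 196.0126068353991 [-0.00994073  0.          0.          0.          0.        ]
[[0.343, -0.939, -0.002, -0.624], [-0.905, -0.331, 0.268, -0.036], [-0.253, -0.09, -0.963, 0.378], [0.0, 0.0, 0.0, 1.0]]
```

View images.

View pics/scene0.png

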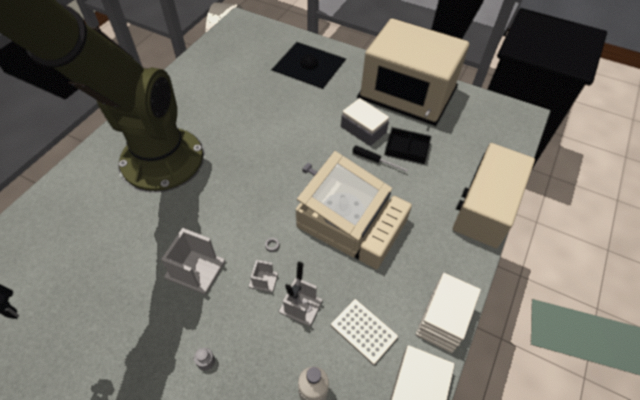

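View pics/top0.png

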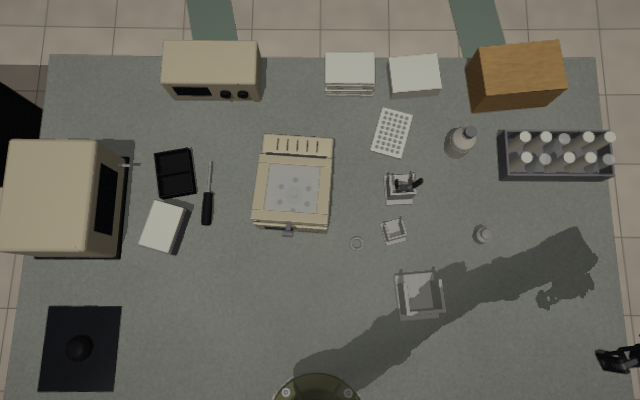

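View pics/wrist0.png

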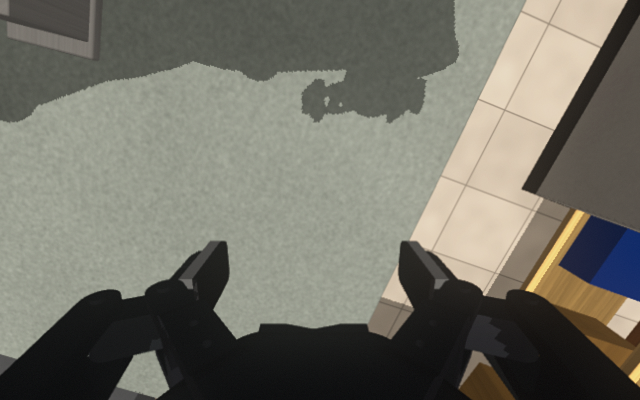

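The top view shows the spinner with its windowed lid, the handle at about (288,231), the pliers in the middle-sized stand at about (402,187), an empty small stand at (394,230) and an empty large stand at (419,292). Next I'll measure these.

```bash
cat > h.py <<'E'
from rig import robot
import cv2,numpy as np
def ray(n,uv,c=None):
    c=c or robot.camera_info(n); K=np.array([[c['fx'],0,c['cx']],[0,c['fy'],c['cy']],[0,0,1.]])
    p=cv2.undistortPoints(np.array([[uv]],float),K,np.array(c['distortion']))[0,0]
    T=np.array(c['camera_from_world']); R=T[:3,:3]; o=-R.T@T[:3,3]; d=R.T@np.array([p[0],p[1],1.]); return o,d/np.linalg.norm(d)
def atz(n,uv,z,c=None):
    o,d=ray(n,uv,c); return o+d*(z-o[2])/d[2]
def tri(rays):
    A=np.zeros((3,3));b=np.zeros(3)
    for o,d in rays:
        P=np.eye(3)-np.outer(d,d);A+=P;b+=P@o
    p=np.linalg.solve(A,b); return p,[np.linalg.norm((np.eye(3)-np.outer(d,d))@(p-o)) for o,d in rays]
def proj(n,p,c=None):
    c=c or robot.camera_info(n); K=np.array([[c['fx'],0,c['cx']],[0,c['fy'],c['cy']],[0,0,1.]])
    T=np.array(c['camera_from_world']); r=cv2.Rodrigues(T[:3,:3])[0]
    return cv2.projectPoints(np.atleast_2d(np.array(p,float)),r,T[:3,3],K,np.array(c['distortion']))[0][:,0]
E
python3 - <<'E'
from h import *
for q in ['lid_handle','lid_hinge','stub_top','groove','spinner','stand','pliers','grip_point','ring_center']:
    for n in ['top','scene']:
        r=robot.mark_of(n,q); print(q,n,[(np.round(x['at'],1).tolist(),round(x['confidence'],2)) for x in r[:4]])
for n in ['top','scene']:
  for q in ['spinner','lid','stand','pliers']:
    r=robot.look_for(n,q); print(q,n,[(np.round(x['box'],0).tolist(),round(x['confidence'],2)) for x in r[:4]])
E
```

```text
lid_handle top [([290.8, 234.1], 0.69)]
lid_handle scene [([307.1, 167.5], 0.77)]
lid_hinge top [([296.0, 158.5], 0.98)]
lid_hinge scene [([372.0, 212.2], 0.85)]
stub_top top [([291.8, 190.8], 0.64)]
stub_top scene [([341.8, 198.4], 0.57)]
groove top [([289.4, 187.1], 0.74), ([356.3, 246.5], 0.61)]
groove scene []
spinner top [([293.3, 195.8], 0.79), ([387.6, 137.2], 0.47), ([169.9, 226.8], 0.35)]
spinner scene [([339.5, 217.2], 0.92)]
stand top [([393.1, 237.7], 0.73), ([398.7, 192.1], 0.71), ([415.6, 302.7], 0.63)]
stand scene [([296.3, 306.5], 0.92), ([190.3, 267.4], 0.74), ([261.3, 277.8], 0.71), ([408.6, 146.8], 0.68)]
pliers top [([396.5, 192.3], 0.51), ([480.5, 236.6], 0.42)]
pliers scene [([296.4, 302.8], 0.96)]
grip_point top [([408.3, 183.8], 0.63)]
grip_point scene []
ring_center top [([395.9, 181.4], 0.81)]
ring_center scene [([300.8, 306.3], 0.68)]
spinner top [([248.0, 134.0, 85.0, 103.0], 0.77)]
lid top [([249.0, 152.0, 82.0, 86.0], 0.57)]
stand top [([380.0, 220.0, 29.0, 22.0], 0.78), ([382.0, 171.0, 35.0, 36.0], 0.76), ([394.0, 271.0, 54.0, 52.0], 0.57), ([392.0, 177.0, 30.0, 18.0], 0.2)]
pliers top [([200.0, 157.0, 11.0, 67.0], 0.65), ([393.0, 180.0, 30.0, 11.0], 0.63), ([249.0, 133.0, 85.0, 106.0], 0.52)]
spinner scene [([296.0, 151.0, 115.0, 118.0], 0.82)]
lid scene [([296.0, 151.0, 94.0, 89.0], 0.8)]
stand scene [([160.0, 226.0, 65.0, 71.0], 0.95), ([248.0, 261.0, 30.0, 30.0], 0.78), ([278.0, 282.0, 48.0, 43.0], 0.75)]
pliers scene [([286.0, 260.0, 26.0, 46.0], 0.8)]
```

```bash
python3 - <<'E'
from h import *
P={'lid_handle':((288,231),(307.1,167.5)),'handle_net':((290.8,234.1),(307.1,167.5)),'hinge':((296,158.5),(372,212.2)),'spinner':((293.3,195.8),(339.5,217.2)),'stand':((398.7,192.1),(296.3,306.5)),'pliers':((396.5,192.3),(296.4,302.8)),'ring':((395.9,181.4),(300.8,306.3))}
for k,(a,b) in P.items():
    p,e=tri([ray('top',a),ray('scene',b)]); print(k,np.round(p,4),np.round(e,4))
for z in (0,.09): print(atz('top',(296,158.5),z),atz('scene',(372,212.2),z))
print('spinner0',atz('top',(293.3,195.8),0),atz('scene',(339.5,217.2),0))
a=cv2.imread('pics/top0.png'); b=cv2.imread('pics/scene0.png')
cv2.imwrite('pics/c1.png',cv2.resize(a[120:250,235:445],None,fx=3.8,fy=3.8,interpolation=cv2.INTER_CUBIC))
cv2.imwrite('pics/c2.png',cv2.resize(b[140:340,230:430],None,fx=3,fy=3,interpolation=cv2.INTER_CUBIC))
E
```

```text
lid_handle [0.444  0.0674 0.142 ] [0.0008 0.0008]
handle_net [0.4407 0.0638 0.1424] [0.004 0.004]
hinge [0.63   0.0552 0.0925] [0.0009 0.0009]
spinner [0.5497 0.0622 0.0062] [0.0061 0.0061]
stand [ 0.5667 -0.2106  0.0011] [0.0013 0.0013]
pliers [ 0.5643 -0.2043  0.0072] [0.002 0.002]
ring [ 0.5852 -0.2062  0.0188] [0.0092 0.0092]
[0.65743285 0.06122159 0.        ] [0.61320579 0.11742259 0.        ]
[0.63152209 0.05591086 0.09      ] [0.62891121 0.05623373 0.09      ]
spinner0 [0.55586939 0.06643708 0.        ] [0.54381389 0.061623   0.        ]
```

View pics/c1.png

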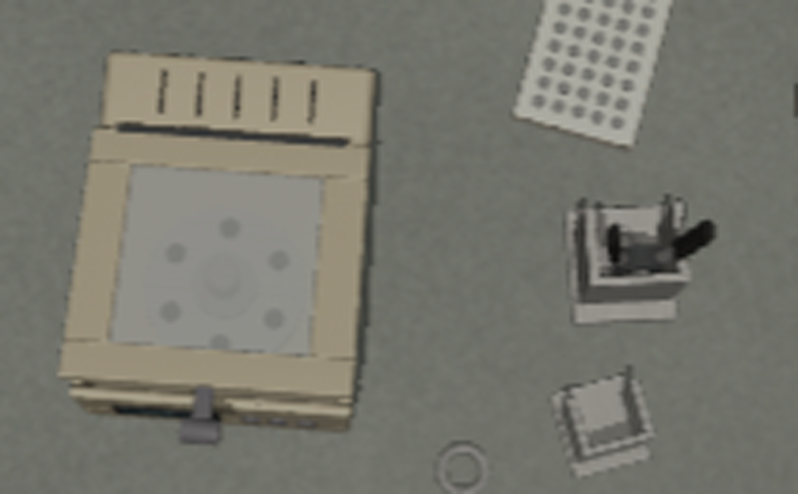

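View pics/c2.png

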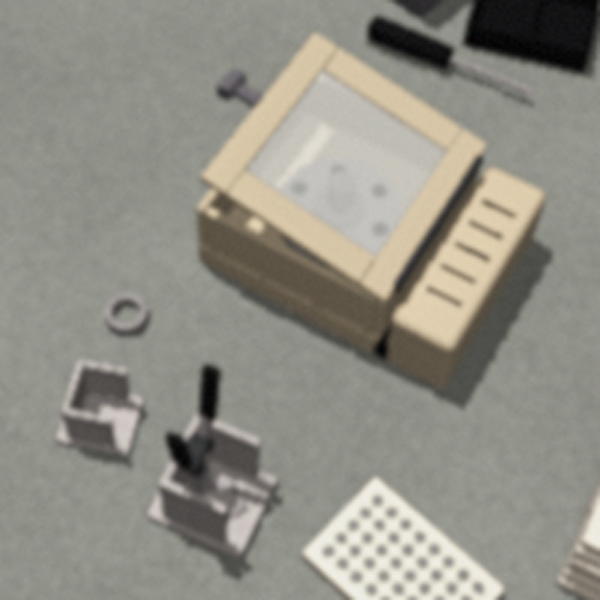

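```bash
cat >> h.py <<'E'
def cam_in_tool():
    o=robot.get_obs(); c=robot.camera_info('wrist'); T=np.array(c['camera_from_world']); R=T[:3,:3]; p=-R.T@T[:3,3]
    Rt=np.array(o['ee_rot']); return Rt.T@(p-np.array(o['eef_pos'])), Rt.T@R.T
def shift(target, yaw=None):
    "rows to reach TCP target, tool z horizontal axis at angle yaw (deg), pointing down"
    o=robot.get_obs(); Rt=np.array(o['ee_rot']); d=Rt.T@(np.array(target)-np.array(o['eef_pos']))*1000
    if yaw is None: return d,None
    a=np.radians(yaw); z=np.array([np.cos(a),np.sin(a),0]); y=np.array([0,0,-1.]); x=np.cross(y,z)
    Rg=np.stack([x,y,z],1); return np.round(d,1),np.round(np.degrees(cv2.Rodrigues(Rt.T@Rg)[0].ravel()),2)
def st():
    o=robot.get_obs(); z=np.array(o['ee_rot'])[:,2]; print('t',round(o['time_s'],2),'p',np.round(o['eef_pos'],4),'yaw',round(np.degrees(np.arctan2(z[1],z[0])),2),'F',np.round(o['contact_force'],1),'w',round(o['grip_width']*85.4,1)); return o
E
python3 - <<'E'
from h import *
st(); p,R=cam_in_tool(); print(p,R.round(3))
print(shift([0.42,-0.20,0.36],0))
E
```

```text
t 1.45 p [ 0.2136 -0.5874  0.2483] yaw 19.99 F [ 0.1  0.8 -0.5] w 85.6
[-0.00017006 -0.12473843  0.0676458 ] [[ 1.     0.001 -0.   ]
 [ 0.001 -0.268  0.963]
 [ 0.001 -0.963 -0.268]]
(array([-293.5, -111.7,  326.4]), array([-0.  , 19.99, -0.  ]))
```

```bash
python3 -m inch '[[0,-60,0,0,0,0,85],[-40,-112,60,0,5,0,85],[-257,-112,398,0,20,0,85],[-257,-112,398,0,20,0,85],[-257,-112,398,0,20,0,85],[-257,-112,398,0,20,0,85],[-257,-112,398,0,20,0,85],[-257,-112,398,0,20,0,85],[-257,-112,398,0,20,0,85],[-257,-112,398,0,20,0,85],[-257,-112,398,0,20,0,85],[-257,-112,398,0,20,0,85]]'
python3 -m inch '[[0,0,0,0,0,0,85],[0,0,0,0,0,0,85],[0,0,0,0,0,0,85]]'
python3 - <<'E'
from h import *
st(); im=robot.snapshot('wrist'); cv2.imwrite('pics/w1.png',im[:,:,::-1]); import pickle; pickle.dump(robot.camera_info('wrist'),open('c_w1.pkl','wb'))
for q in ['stand','pliers','ring_center','grip_point','lid_handle','stub_top']:
    r=robot.mark_of('wrist',q); print(q,[(np.round(x['at'],1).tolist(),round(x['confidence'],2)) for x in r[:4]])
E
```

```text
time_s: 2.65
eef_pos: [0.5031, -0.2037, 0.3607]
ee_rot: [[0.009, 0.003, 1.0], [-1.0, 0.003, 0.009], [-0.003, -1.0, 0.003]]
contact_force: [0.2, -0.7, -0.3]
grip_width: 0.994
time_s: 2.95
eef_pos: [0.4989, -0.2114, 0.3602]
ee_rot: [[-0.003, -0.0, 1.0], [-1.0, -0.001, -0.003], [0.001, -1.0, -0.0]]
contact_force: [0.5, 0.4, -0.4]
grip_width: 0.99
t 2.95 p [ 0.4989 -0.2114  0.3602] yaw -0.17 F [ 0.5  0.4 -0.4] w 84.6
stand [([310.6, 117.6], 0.73), ([326.4, 273.1], 0.69)]
pliers [([307.8, 117.5], 0.96), ([99.8, 219.8], 0.55), ([310.5, 119.2], 0.31), ([244.8, 200.0], 0.22)]
ring_center [([309.6, 106.0], 0.78)]
grip_point [([307.2, 123.3], 0.85)]
lid_handle [([102.2, 220.8], 0.93)]
stub_top [([116.3, 129.8], 0.86), ([105.1, 59.6], 0.69), ([296.5, 2.5], 0.66), ([408.8, 33.9], 0.46)]
```

View pics/w1.png

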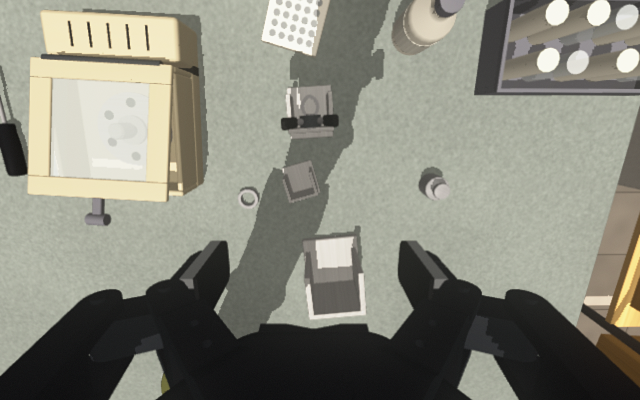

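```bash
python3 - <<'E'
import cv2
a=cv2.imread('pics/w1.png')
cv2.imwrite('pics/w1a.png',cv2.resize(a[0:240,0:220],None,fx=2.5,fy=2.5,interpolation=cv2.INTER_CUBIC))
cv2.imwrite('pics/w1b.png',cv2.resize(a[70:145,265:365],None,fx=8,fy=8,interpolation=cv2.INTER_CUBIC))
E
```

```text
(no output)
```

View pics/w1a.png

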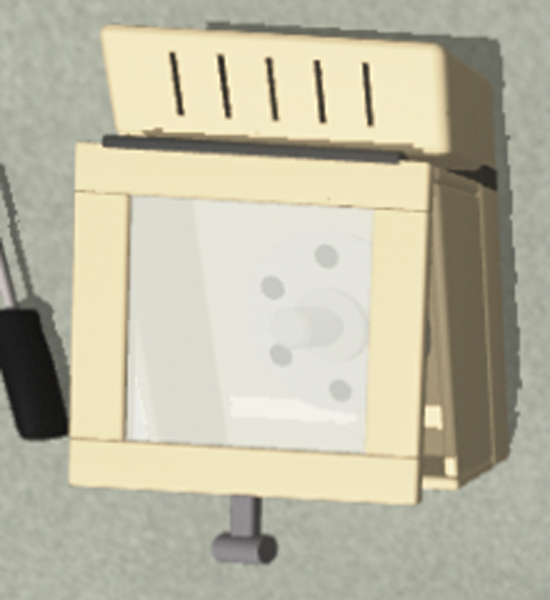

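View pics/w1b.png

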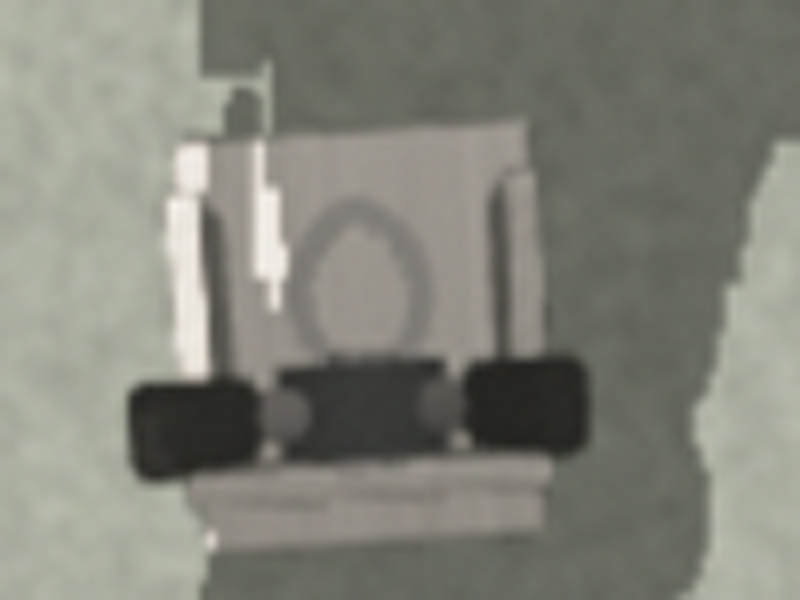

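```bash
cat > fit.py <<'E'
from h import *
import pickle
from scipy.optimize import least_squares
cw=pickle.load(open('c_w1.pkl','rb')); cams={'wrist':cw,'top':robot.camera_info('top'),'scene':robot.camera_info('scene')}
HL,HR,FL,FR,H,S='HL HR FL FR H S'.split()
obs={'wrist':{HL:(30.8,57.2),HR:(172.8,66),FL:(27.2,194.8),FR:(168,201),H:(98,219.2),S:(116,130.5)},
'top':{HL:(259.5,154.2),HR:(332.4,158.7),FL:(250.8,219.2),FR:(327.1,224.7),H:(287.9,233)},
'scene':{FR:(297.7,200),FL:(336,151.7),HL:(391.7,189),HR:(360,238.3),H:(306.7,167.7)}}
def model(v,a=None):
    X,Y,yaw,a=v; L={HL:(0,90,4),HR:(0,-90,4),FL:(-175,90,4),FR:(-175,-90,4),H:(-203,0,0)}
    out={}
    for k,(x,y,z) in L.items():
        xr=x*np.cos(a)+z*np.sin(a); zr=-x*np.sin(a)+z*np.cos(a); out[k]=np.array([88+xr,y,90+zr])/1000
    out[S]=np.array([0,0,.083]); R=np.array([[np.cos(yaw),-np.sin(yaw),0],[np.sin(yaw),np.cos(yaw),0],[0,0,1]])
    return {k:R@p+[X,Y,0] for k,p in out.items()}
if __name__=='__main__':
  def res(v,sel):
    m=model(v); r=[]
    for c in sel:
        for k,uv in obs[c].items(): r+=list((proj(c,m[k],cams[c])[0]-uv)*(0.5 if k==S else 1))
    return np.array(r)
  for sel in (['wrist'],['top'],['scene'],['wrist','top','scene']):
    f=least_squares(res,[.545,.06,-.06,.25],args=(sel,),loss='soft_l1'); print(sel,np.round(f.x,4),'handle',model(f.x)[H].round(4)); print(res(f.x,sel).round(1))
E
python3 fit.py
```

```text
['wrist'] [ 0.5472  0.0608 -0.0564  0.2409] handle [0.4382 0.0669 0.1384]
[-0.1 -0.6  0.1 -2.  -0.1  0.  -0.6  1.2  0.8  0.8  0.1  0.6]
['top'] [ 0.5471  0.0615 -0.0615  0.2503] handle [0.4387 0.0682 0.1403]
[-0.  -0.3 -0.   0.1 -0.7 -0.1  0.9 -0.2 -0.   0.7]
['scene'] [ 0.5529  0.0623 -0.0576  0.2199] handle [0.4429 0.0686 0.1343]
[-0.4 -0.6 -0.9 -0.8  1.6 -1.1 -0.3  2.   0.6  1.3]
['wrist', 'top', 'scene'] [ 0.548   0.0612 -0.0593  0.2349] handle [0.4388 0.0677 0.1372]
[-0.5 -1.5 -0.2 -2.5 -0.1 -0.8 -0.8  0.8  0.7  0.  -0.1  0.3  0.  -0.6
  0.  -0.3 -0.4  0.1  1.  -0.2  0.3  0.8 -2.2 -1.7 -2.4 -1.8 -0.3 -1.5
 -2.5  1.6 -1.1  0.1]
```

```bash
python3 - <<'E'
from h import *
print(shift([.4387,.0675,.20],-3.4))
E
```

```text
(array([-277.5,  160.3,  -61.2]), array([-0.  ,  3.35,  0.  ]))
```

```bash
python3 -m inch '[[-45,20,-10,0,3.4,0,50],[-90,40,-20,0,3.4,0,50],[-135,60,-30,0,3.4,0,50],[-180,80,-40,0,3.4,0,50],[-225,100,-50,0,3.4,0,50],[-265,125,-58,0,3.4,0,50],[-278,150,-61,0,3.4,0,50],[-278,160,-61,0,3.4,0,50],[-278,160,-61,0,3.4,0,50],[-278,160,-61,0,3.4,0,50],[-278,160,-61,0,3.4,0,50]]' 40
python3 - <<'E'
from h import *
st(); im=robot.snapshot('wrist'); cv2.imwrite('pics/w2.png',im[:,:,::-1])
for q in ['lid_handle']:
    r=robot.mark_of('wrist',q); print(q,[(np.round(x['at'],1).tolist(),round(x['confidence'],2)) for x in r[:4]])
print(proj('wrist',[.4387,.0675,.139]))
E
```

```text
time_s: 4.4
eef_pos: [0.4398, 0.0672, 0.2012]
ee_rot: [[-0.062, 0.002, 0.998], [-0.998, -0.0, -0.062], [-0.0, -1.0, 0.002]]
contact_force: [0.5, 1.3, -0.5]
grip_width: 0.585
t 4.4 p [0.4398 0.0672 0.2012] yaw -3.55 F [ 0.5  1.3 -0.5] w 49.9
lid_handle [([309.7, 219.4], 0.58), ([453.0, 179.3], 0.58)]
[[313.36072072 218.93397356]]
```

View pics/w2.png

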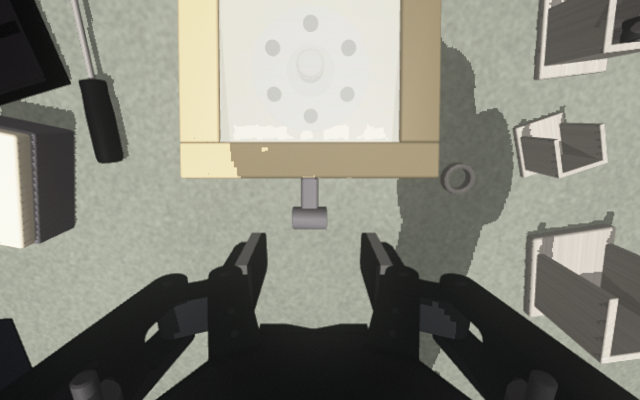

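The handle barrel shows at (309,218), and I predicted (313,219). That puts it about 2.5 mm to the left, so I'll correct for that, descend and pinch.

```bash
python3 -m inch '[[-2.5,20,-1,0,0,0,50],[-2.5,40,-1,0,0,0,50],[-2.5,55,-1,0,0,0,50],[-2.5,63,-1,0,0,0,50],[-2.5,63,-1,0,0,0,50],[-2.5,63,-1,0,0,0,50]]' 40
python3 - <<'E'
from h import *
st(); im=robot.snapshot('wrist'); cv2.imwrite('pics/w3.png',im[:,:,::-1])
E
python3 -m inch '[[0,0,0,0,0,0,20],[0,0,0,0,0,0,20],[0,0,0,0,0,0,20],[0,0,0,0,0,0,20],[0,0,0,0,0,0,20],[0,0,0,0,0,0,20],[0,0,0,0,0,0,20],[0,0,0,0,0,0,20]]' 40
python3 - <<'E'
from h import *
st(); im=robot.snapshot('wrist'); cv2.imwrite('pics/w4.png',im[:,:,::-1])
E
```

```text
time_s: 5.1
eef_pos: [0.4384, 0.0707, 0.1378]
ee_rot: [[-0.06, 0.001, 0.998], [-0.998, 0.0, -0.06], [-0.0, -1.0, 0.001]]
contact_force: [-0.3, -0.1, 0.5]
grip_width: 0.586
t 5.1 p [0.4384 0.0707 0.1378] yaw -3.43 F [-0.3 -0.1  0.5] w 50.1
time_s: 5.95
eef_pos: [0.4381, 0.0703, 0.1373]
ee_rot: [[-0.06, 0.0, 0.998], [-0.998, -0.0, -0.06], [0.0, -1.0, 0.0]]
contact_force: [1.0, -6.0, 1.7]
grip_width: 0.273
t 5.95 p [0.4381 0.0703 0.1373] yaw -3.44 F [ 1.  -6.   1.7] w 23.3
```

View pics/w4.png

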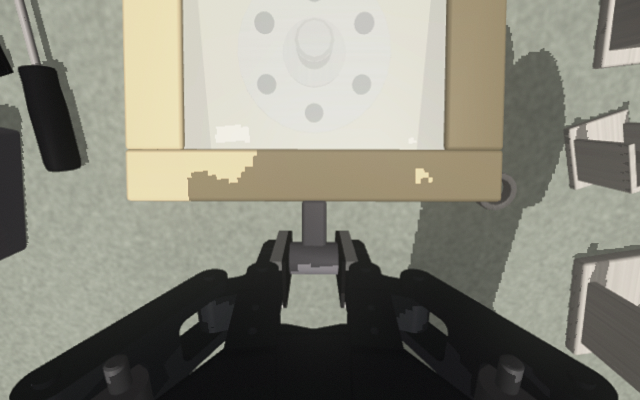

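```bash
python3 - <<'E'
import numpy as np
a0=.244
for a in np.linspace(a0,1.57,21)[1:]: print(round(a,2),round(-203*(np.sin(a)-np.sin(a0)),1),round(203*(np.cos(a0)-np.cos(a)),1))
E
```

```text
0.31 -12.9 3.7
0.38 -25.6 8.2
0.44 -38.0 13.6
0.51 -49.9 19.7
0.58 -61.4 26.7
0.64 -72.5 34.4
0.71 -83.0 42.8
0.77 -92.9 51.9
0.84 -102.2 61.6
0.91 -110.9 71.9
0.97 -118.8 82.8
1.04 -126.0 94.2
1.11 -132.4 106.0
1.17 -138.0 118.2
1.24 -142.9 130.8
1.3 -146.8 143.6
1.37 -149.9 156.7
1.44 -152.2 170.0
1.5 -153.5 183.4
1.57 -154.0 196.8
```

```bash
python3 -m inch '[[0.5,-13,3.7,0,0,0,20],[0.5,-26,8,0,0,0,20],[0.5,-38,13.6,0,0,0,20],[0.5,-50,19.7,0,0,0,20],[0.5,-61,26.7,0,0,0,20],[0.5,-72.5,34.4,0,0,0,20],[0.5,-83,42.8,0,0,0,20],[0.5,-93,52,0,0,0,20],[0.5,-102,61.6,0,0,0,20],[0.5,-111,72,0,0,0,20],[0.5,-111,72,0,0,0,20]]' 40
python3 - <<'E'
from h import *
st(); im=robot.snapshot('scene'); cv2.imwrite('pics/s5.png',im[100:300,200:500,::-1])
E
```

```text
time_s: 7.1
eef_pos: [0.5089, 0.0659, 0.2483]
ee_rot: [[-0.059, -0.003, 0.998], [-0.998, -0.001, -0.059], [0.001, -1.0, -0.003]]
contact_force: [-4.8, -4.4, 7.0]
grip_width: 0.267
t 7.1 p [0.5089 0.0659 0.2483] yaw -3.4 F [-4.8 -4.4  7. ] w 22.8
```

View pics/s5.png

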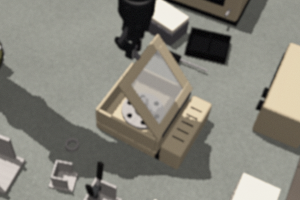

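```bash
python3 -m inch '[[0.3,-8,11,0,0,0,20],[0.3,-15,22,0,0,0,20],[0.3,-21.5,34,0,0,0,20],[0.3,-27,46,0,0,0,20],[0.3,-32,59,0,0,0,20],[0.3,-36,71.6,0,0,0,20],[0.3,-39,85,0,0,0,20],[0.3,-41,98,0,0,0,20],[0.3,-42.5,111.4,0,0,0,20],[0.3,-43,125,0,0,0,20],[0.3,-43,126,0,0,0,20],[0.3,-43,126,0,0,0,20]]' 40
python3 - <<'E'
from h import *
st(); im=robot.snapshot('scene'); cv2.imwrite('pics/s6.png',cv2.resize(im[50:300,220:500,::-1],None,fx=2,fy=2))
im=robot.snapshot('wrist'); cv2.imwrite('pics/w6.png',im[:,:,::-1])
E
```

```text
time_s: 8.35
eef_pos: [0.6364, 0.0579, 0.2918]
ee_rot: [[-0.06, 0.002, 0.998], [-0.998, -0.0, -0.06], [0.0, -1.0, 0.002]]
contact_force: [1.6, -3.7, 5.7]
grip_width: 0.264
t 8.35 p [0.6364 0.0579 0.2918] yaw -3.44 F [ 1.6 -3.7  5.7] w 22.6
```

View pics/s6.png

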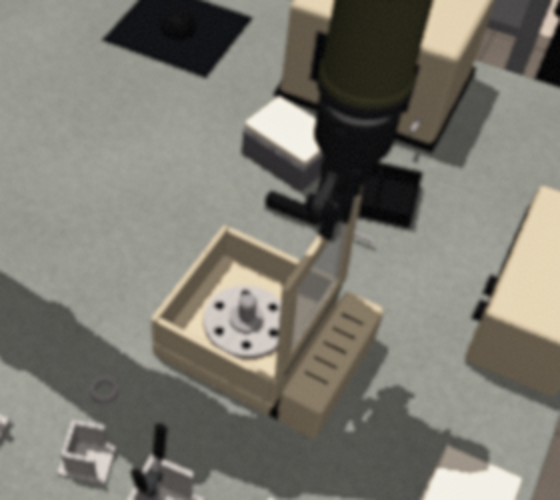

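View pics/w6.png

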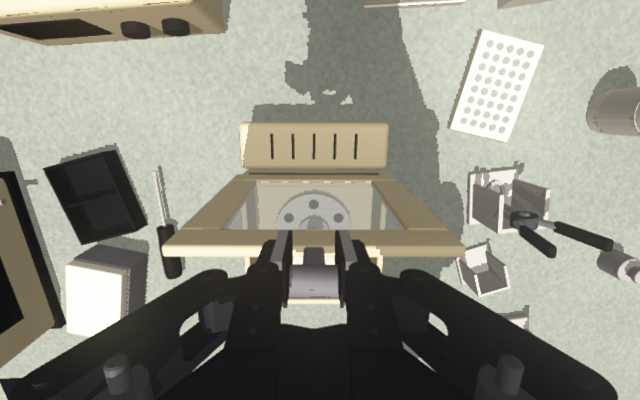

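```bash
python3 -m inch '[[0,0,0,0,0,0,30],[0,0,0,0,0,0,40],[0,0,0,0,0,0,50],[0,0,0,0,0,0,55],[0,0,0,0,0,0,55],[0,-20,0,0,0,0,55],[0,-50,0,0,0,0,55],[0,-80,0,0,0,0,55],[0,-80,0,0,0,0,60]]'
python3 - <<'E'
from h import *
st(); 
for n in ['scene','wrist','top']:
  im=robot.snapshot(n); cv2.imwrite(f'pics/{n}7.png',im[:,:,::-1])
  for q in ['lid_handle','stub_top','lid_hinge']:
    r=robot.mark_of(n,q); print(n,q,[(np.round(x['at'],1).tolist(),round(x['confidence'],2)) for x in r[:3]])
E
```

```text
time_s: 9.35
eef_pos: [0.6368, 0.0589, 0.3758]
ee_rot: [[-0.06, 0.007, 0.998], [-0.998, 0.001, -0.06], [-0.002, -1.0, 0.007]]
contact_force: [1.1, 0.5, -0.0]
grip_width: 0.704
t 9.35 p [0.6368 0.0589 0.3758] yaw -3.42 F [ 1.1  0.5 -0. ] w 60.2
scene lid_handle [([380.5, 156.7], 0.71)]
scene stub_top []
scene lid_hinge [([375.2, 208.9], 0.89), ([379.6, 162.3], 0.29)]
wrist lid_handle [([315.6, 223.2], 0.8)]
wrist stub_top [([314.8, 219.5], 0.87)]
wrist lid_hinge [([312.2, 161.6], 0.58)]
top lid_handle []
top stub_top [([396.7, 184.4], 0.16)]
top lid_hinge []
```

View pics/wrist7.png

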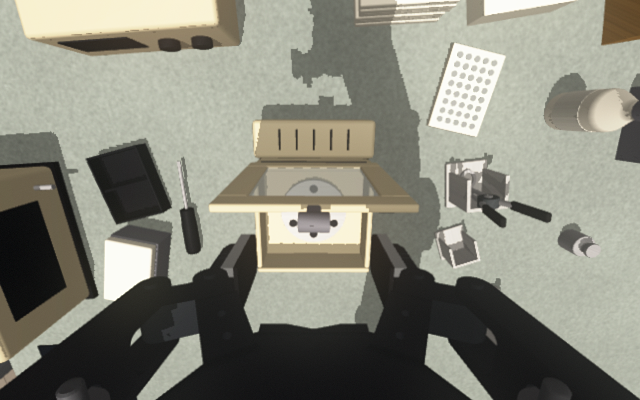

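View pics/scene7.png

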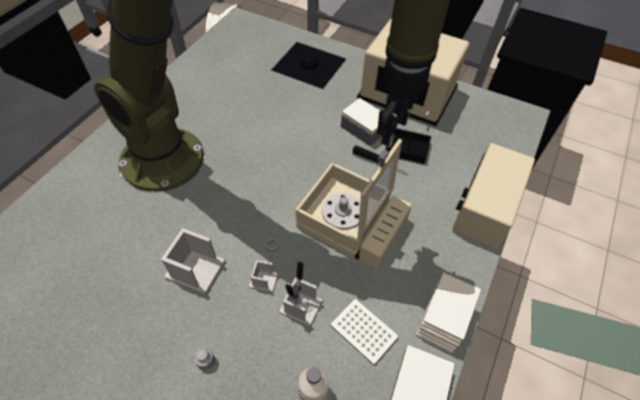

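```bash
python3 - <<'E'
from h import *
from fit import model
for a in (1.35,1.45,1.5,1.57,1.65,1.75):
    p=model([.5475,.061,-.0593,a])['H']; print(a,p.round(3),proj('wrist',p),proj('scene',p))
# path check: stub from w6-era
print(shift([.60,-.10,.45],0))
E
```

```text
1.35 [0.591 0.058 0.288] [[316.23639284 260.85474401]] [[366.74116082 151.28791088]]
1.45 [0.611 0.057 0.292] [[316.37135244 239.76018976]] [[375.4409234  153.97930393]]
1.5 [0.621 0.057 0.292] [[316.43299211 228.070457  ]] [[379.84942407 155.60542304]]
1.57 [0.635 0.056 0.293] [[316.51078184 210.5913536 ]] [[386.04711418 158.18678436]]
1.65 [0.651 0.055 0.292] [[316.58511011 189.3195082 ]] [[393.11328797 161.55540571]]
1.75 [0.671 0.054 0.29 ] [[316.65221395 161.46948291]] [[401.81789732 166.35323096]]
(array([160. , -79. , -26.1]), array([ 0.03, -3.41,  0.  ]))
```

```bash
python3 - <<'E'
from h import *
print(shift([.49,-.07,.40],-1))
E
python3 -m inch '[[25,-24,-30,0,0,0,85],[50,-24,-60,0,-2.4,0,85],[75,-24,-100,0,-2.4,0,85],[110,-24,-135,0,-2.4,0,85],[137,-24,-139,0,-2.4,0,85],[137,-24,-139,0,-2.4,0,85],[137,-24,-139,0,-2.4,0,85],[137,-24,-139,0,-2.4,0,85],[137,-24,-139,0,-2.4,0,85]]'
python3 - <<'E'
from h import *
import pickle
st(); im=robot.snapshot('wrist'); cv2.imwrite('pics/w8.png',im[:,:,::-1]);pickle.dump(robot.camera_info('wrist'),open('c_w8.pkl','wb'))
for q in ['stub_top','groove','spinner','stand','pliers','grip_point','ring_center']:
    r=robot.mark_of('wrist',q); print(q,[(np.round(x['at'],1).tolist(),round(x['confidence'],2)) for x in r[:3]])
cv2.imwrite('pics/w8a.png',cv2.resize(im[:240,100:420,::-1],None,fx=2.5,fy=2.5,interpolation=cv2.INTER_CUBIC))
E
```

```text
(array([ 136.6,  -28.9, -137.7]), array([ 0.03, -2.41,  0.  ]))
time_s: 10.85
eef_pos: [0.4892, -0.0691, 0.3951]
ee_rot: [[-0.016, -0.0, 1.0], [-1.0, 0.001, -0.016], [-0.001, -1.0, -0.0]]
contact_force: [-0.0, -0.0, 0.0]
grip_width: 0.997
t 10.85 p [ 0.4892 -0.0691  0.3951] yaw -0.9 F [-0. -0.  0.] w 85.1
stub_top [([224.0, 123.7], 0.6)]
groove [([233.2, 120.9], 0.61)]
spinner [([237.2, 123.8], 0.9), ([419.5, 115.0], 0.37)]
stand [([400.1, 256.9], 0.74), ([391.8, 111.1], 0.68), ([384.9, 172.5], 0.66)]
pliers [([390.4, 112.4], 0.9), ([70.2, 174.1], 0.23)]
grip_point [([419.8, 113.8], 0.96), ([68.7, 175.2], 0.25)]
ring_center [([392.2, 101.4], 0.66)]
```

View pics/w8a.png

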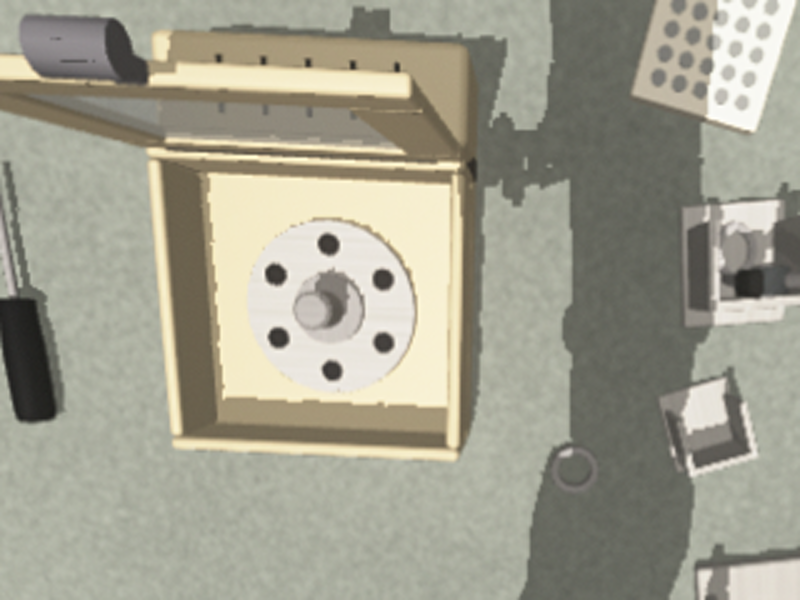

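```bash
python3 - <<'E'
from h import *
import pickle
c=pickle.load(open('c_w8.pkl','rb'))
print('stub',atz('wrist',(224.6,123.7),.083,c),'disc',atz('wrist',(232.8,122.2),.04,c))
c1=pickle.load(open('c_w1.pkl','rb'))
for uvs in ([(392.2,101.4),(309.6,106.0),.014],[(419.8,113.8),(307.2,123.3),.14],[(390.4,112.4),(307.8,117.5),.012],[(391.8,111.1),(310.6,117.6),0]):
    print(tri([ray('wrist',uvs[0],c),ray('wrist',uvs[1],c1)]), atz('wrist',uvs[0],uvs[2],c),atz('wrist',uvs[1],uvs[2],c1))
f=lambda u,v:(265+u/8,70+v/8)
# handles tops in w1b crop, z ~0.164
for z in (.155,.165):
    print([atz('wrist',f(*p),z,c1).round(4) for p in [(193,430),(525,405)]])
# stand floor front edge, back edges
for uv,z in [((205,548),.01),((545,528),.01),((525,122),.01),((180,465),.074),((552,458),.074)]: print(uv,atz('wrist',f(*uv),z,c1).round(4))
E
```

```text
stub [0.54814053 0.06183509 0.083     ] disc [0.54944172 0.06124262 0.04      ]
(array([ 0.58098008, -0.20548179,  0.00451805]), [np.float64(0.00154653544824497), np.float64(0.0015465354482450937)]) [ 0.57901645 -0.20304148  0.014     ] [ 0.58221378 -0.20553421  0.014     ]
(array([ 0.55836681, -0.2042931 ,  0.14516979]), [np.float64(0.00046887771741289616), np.float64(0.00046887771741300246)]) [ 0.55791468 -0.20617885  0.14      ] [ 0.55871509 -0.20415471  0.14      ]
(array([ 0.56300439, -0.2025482 ,  0.00772612]), [np.float64(0.0017171488971636296), np.float64(0.0017171488971634908)]) [ 0.56125152 -0.20152532  0.012     ] [ 0.56473738 -0.20254668  0.012     ]
(array([ 5.64014834e-01, -2.06939171e-01, -8.66435364e-05]), [np.float64(0.0005068755557837909), np.float64(0.0005068755557838167)]) [ 0.5635079  -0.20694935  0.        ] [ 0.56452106 -0.20690753  0.        ]
[array([ 0.5586, -0.1842,  0.155 ]), array([ 0.5619, -0.2306,  0.155 ])]
[array([ 0.5589, -0.185 ,  0.165 ]), array([ 0.5621, -0.2301,  0.165 ])]
(205, 548) [ 0.5317 -0.1742  0.01  ]
(545, 528) [ 0.5355 -0.2436  0.01  ]
(525, 122) [ 0.6132 -0.2384  0.01  ]
(180, 465) [ 0.5507 -0.1752  0.074 ]
(552, 458) [ 0.5518 -0.2403  0.074 ]
```

```bash
python3 - <<'E'
from h import *
print(shift([.50,-.211,.28],3.7))
E
python3 -m inch '[[40,20,3,0,-2,0,85],[80,50,5,0,-4.6,0,85],[120,80,7,0,-4.6,0,85],[142,105,8.5,0,-4.6,0,85],[142,115,8.5,0,-4.6,0,85],[142,115,8.5,0,-4.6,0,85],[142,115,8.5,0,-4.6,0,85]]'
python3 - <<'E'
from h import *
import pickle
st(); im=robot.snapshot('wrist'); cv2.imwrite('pics/w9.png',im[:,:,::-1]);pickle.dump(robot.camera_info('wrist'),open('c_w9.pkl','wb'))
for q in ['stand','pliers','grip_point','ring_center']:
    r=robot.mark_of('wrist',q); print(q,[(np.round(x['at'],1).tolist(),round(x['confidence'],2)) for x in r[:3]])
cv2.imwrite('pics/w9a.png',cv2.resize(im[40:200,215:415,::-1],None,fx=4,fy=4,interpolation=cv2.INTER_CUBIC))
E
```

```text
(array([140.6, 115.2,  13.7]), array([ 0.  , -4.7 , -0.01]))
time_s: 11.95
eef_pos: [0.4953, -0.2111, 0.2811]
ee_rot: [[0.064, 0.001, 0.998], [-0.998, 0.0, 0.064], [-0.0, -1.0, 0.001]]
contact_force: [0.2, 0.7, -0.4]
grip_width: 0.995
t 11.95 p [ 0.4953 -0.2111  0.2811] yaw 3.69 F [ 0.2  0.7 -0.4] w 85.0
stand [([309.1, 117.7], 0.72), ([323.1, 296.7], 0.69), ([299.0, 193.0], 0.65)]
pliers [([309.8, 118.6], 0.9)]
grip_point [([313.7, 119.0], 0.61)]
ring_center [([313.6, 100.5], 0.91)]
```

View pics/w9a.png

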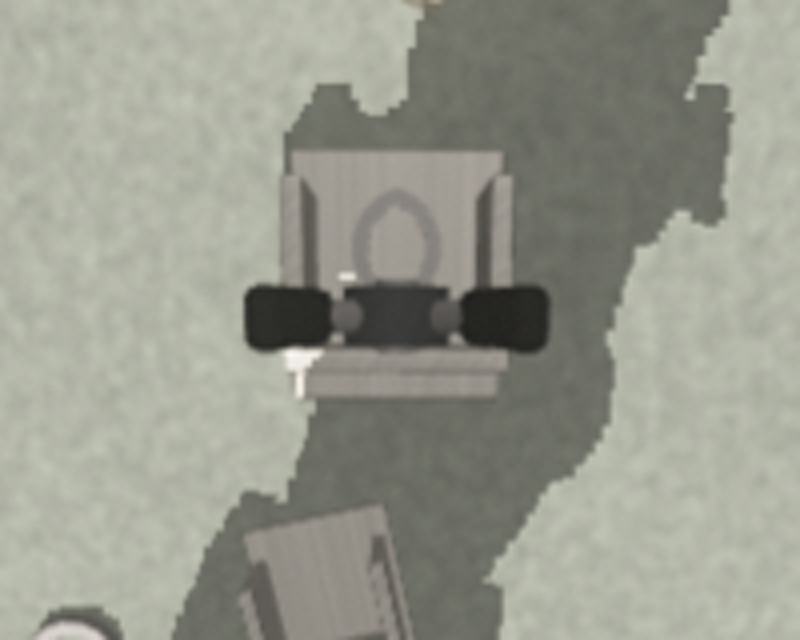

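```bash
python3 - <<'E'
from h import *
import pickle
c=pickle.load(open('c_w9.pkl','rb'))
T=np.array(c['camera_from_world']); print('cam',-T[:3,:3].T@T[:3,3])
f=lambda u,v:(215+u/4,40+v/4)
g=atz('wrist',f(397,317),.162,c); print('handles',g)
print('ring',atz('wrist',f(397,240),.014,c),atz('wrist',(313.6,100.5),.012,c))
for dz in (.138,.17): print(dz,shift([g[0],g[1],dz],3.7))
E
```

```text
cam [ 0.5627942  -0.20659231  0.4064385 ]
handles [ 0.56100919 -0.20748505  0.162     ]
ring [ 0.58416137 -0.20640913  0.014     ] [ 0.58359182 -0.20559912  0.012     ]
0.138 (array([ -0.2, 143.4,  65.8]), array([-0.09, -0.05,  0.04]))
0.17 (array([-1.000e-01,  1.114e+02,  6.580e+01]), array([-0.09, -0.05,  0.04]))
```

```bash
python3 -m inch '[[0,0,40,0,0,0,85],[0,20,66.5,0,0,0,85],[0,60,66.5,0,0,0,85],[0,90,66.5,0,0,0,85],[0,110,66.5,0,0,0,85],[0,110,66.5,0,0,0,85]]'
python3 - <<'E'
from h import *
st(); im=robot.snapshot('wrist'); cv2.imwrite('pics/w10.png',im[:,:,::-1])
E
```

```text
time_s: 12.8
eef_pos: [0.5597, -0.2076, 0.1678]
ee_rot: [[0.063, -0.005, 0.998], [-0.998, 0.002, 0.063], [-0.002, -1.0, -0.005]]
contact_force: [-0.0, -0.3, 0.2]
grip_width: 0.996
t 12.8 p [ 0.5597 -0.2076  0.1678] yaw 3.62 F [-0.  -0.3  0.2] w 85.1
```

View pics/w10.png

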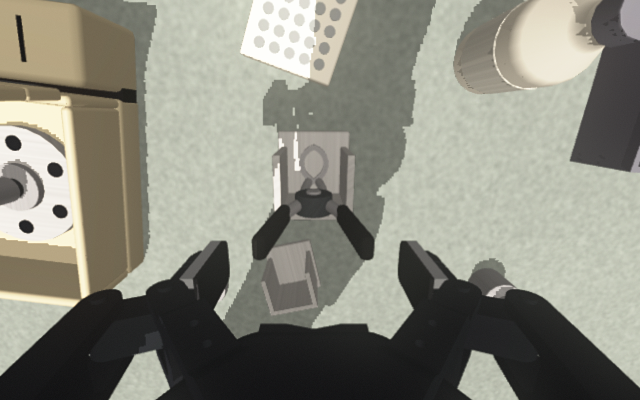

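```bash
python3 -m inch '[[0,10,1,0,0,0,85],[0,22,1,0,0,0,85],[0,31,1,0,0,0,85],[0,31,1,0,0,0,85],[0,31,1,0,0,0,85]]'
python3 - <<'E'
from h import *
st(); im=robot.snapshot('wrist'); cv2.imwrite('pics/w11.png',im[:,:,::-1])
E
```

```text
time_s: 13.35
eef_pos: [0.562, -0.2082, 0.1392]
ee_rot: [[0.062, -0.0, 0.998], [-0.998, 0.0, 0.062], [-0.0, -1.0, -0.0]]
contact_force: [-0.3, -0.1, -0.3]
grip_width: 0.994
t 13.35 p [ 0.562  -0.2082  0.1392] yaw 3.58 F [-0.3 -0.1 -0.3] w 84.9
```

View pics/w11.png

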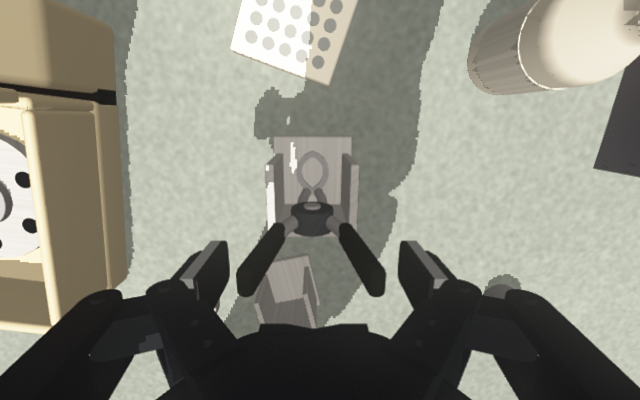

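```bash
python3 -m inch '[[0,1,0,0,0,0,70],[0,1,0,0,0,0,60],[0,1,0,0,0,0,50],[0,1,0,0,0,0,42],[0,1,0,0,0,0,34],[0,1,0,0,0,0,34],[0,1,0,0,0,0,34],[0,1,0,0,0,0,34],[0,1,0,0,0,0,34],[0,1,0,0,0,0,34]]' 35
python3 - <<'E'
from h import *
st(); im=robot.snapshot('wrist'); cv2.imwrite('pics/w12.png',im[:,:,::-1])
E
```

```text
time_s: 14.4
eef_pos: [0.563, -0.2066, 0.1406]
ee_rot: [[0.064, 0.003, 0.998], [-0.998, 0.001, 0.064], [-0.001, -1.0, 0.003]]
contact_force: [-4.9, 4.4, 16.0]
grip_width: 0.445
t 14.4 p [ 0.563  -0.2066  0.1406] yaw 3.64 F [-4.9  4.4 16. ] w 38.0
```

View pics/w12.png

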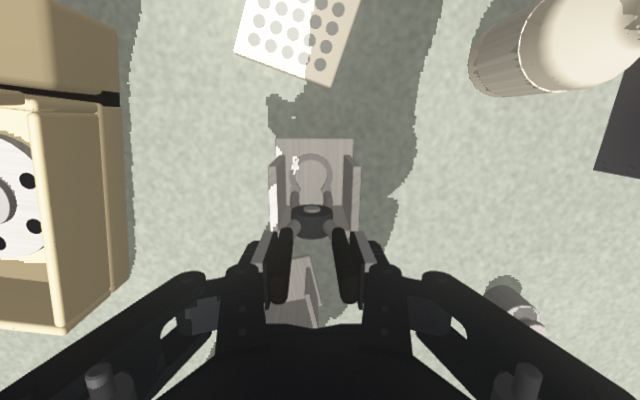

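```bash
python3 -m inch '[[0,-6,0,0,0,0,34],[0,-15,0,0,0,0,34],[0,-30,0,0,0,0,34],[0,-50,0,0,0,0,34],[0,-75,0,0,0,0,34],[0,-100,0,0,0,0,34],[0,-130,0,0,0,0,34],[0,-150,0,0,0,0,34],[0,-150,0,0,0,0,34],[0,-150,0,0,0,0,34]]' 40
python3 - <<'E'
from h import *
o=st(); print(np.round(o['joint_pos'],2)); im=robot.snapshot('wrist'); cv2.imwrite('pics/w13.png',im[:,:,::-1])
im=robot.snapshot('scene'); cv2.imwrite('pics/s13.png',im[:,:,::-1])
E
```

```text
time_s: 15.45
eef_pos: [0.5615, -0.2085, 0.2879]
ee_rot: [[0.062, -0.001, 0.998], [-0.998, -0.0, 0.062], [0.0, -1.0, -0.001]]
contact_force: [0.8, -0.0, -2.3]
grip_width: 0.436
t 15.45 p [ 0.5615 -0.2085  0.2879] yaw 3.56 F [ 0.8 -0.  -2.3] w 37.3
[ 0.53  0.45 -0.35  1.51  0.16  1.22 -1.34]
```

View pics/w13.png

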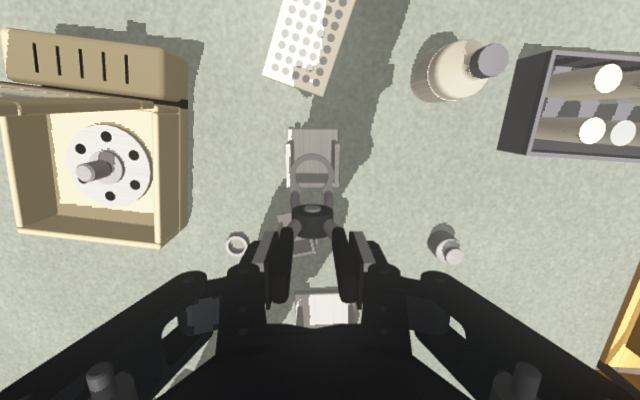

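View pics/s13.png

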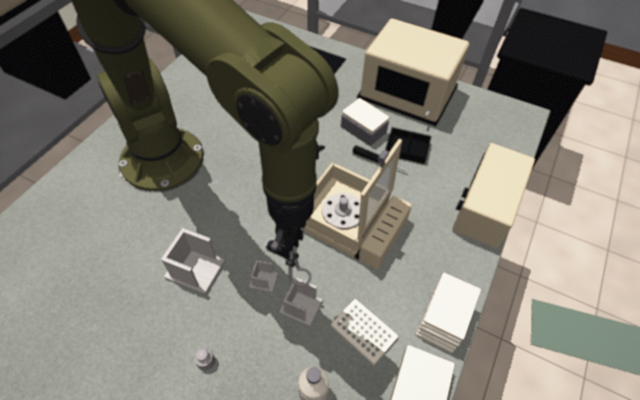

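```bash
python3 - <<'E'
import cv2
a=cv2.imread('pics/w13.png')
cv2.imwrite('pics/w13a.png',cv2.resize(a[130:250,254:374],None,fx=5,fy=5,interpolation=cv2.INTER_CUBIC))
E
```

```text
(no output)
```

View pics/w13a.png

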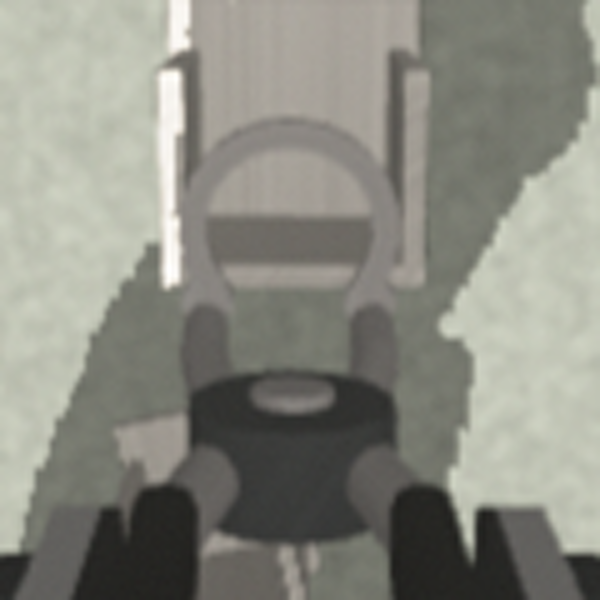

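```bash
python3 -m inch '[[-20,0,0,0,-4,0,34],[-45,0,0,0,-11,0,34],[-72,0,0,0,-18,0,34],[-99,0,0,0,-25,0,34],[-126,0,0,0,-32,0,34],[-153,0,0,0,-39,0,34],[-180,0,0,0,-46,0,34],[-207,0,0,0,-53,0,34],[-230,0,0,0,-60,0,34],[-245,0,0,0,-67,0,34],[-252,8,0,0,-73,0,34],[-252,18,0,0,-76.4,0,34]]'
python3 -m inch '[[0,0,0,0,0,0,34],[0,0,0,0,0,0,34],[0,0,0,0,0,0,34]]'
python3 - <<'E'
from h import *
o=st(); print(np.round(o['joint_pos'],2),np.round(o['ee_rot'],4).tolist()); im=robot.snapshot('wrist'); cv2.imwrite('pics/w14.png',im[:,:,::-1])
im2=robot.snapshot('scene'); cv2.imwrite('pics/s14.png',cv2.resize(im2[100:300,220:480,::-1],None,fx=2.5,fy=2.5))
p=np.array([.5482,.0615,.083]); print(proj('wrist',p))
E
```

```text
time_s: 16.75
eef_pos: [0.5457, 0.0448, 0.2693]
ee_rot: [[0.986, -0.001, 0.167], [-0.167, 0.001, 0.986], [-0.001, -1.0, 0.001]]
contact_force: [0.5, -0.4, -0.6]
grip_width: 0.442
time_s: 17.05
eef_pos: [0.5464, 0.043, 0.2703]
ee_rot: [[0.984, -0.0, 0.176], [-0.176, 0.0, 0.984], [-0.0, -1.0, 0.0]]
contact_force: [0.2, -0.3, -1.6]
grip_width: 0.441
t 17.05 p [0.5464 0.043  0.2703] yaw 79.87 F [ 0.2 -0.3 -1.6] w 37.7
[ 0.36  0.43 -0.72  1.67  0.3   1.16 -0.62] [[0.9844, -0.0002, 0.1759], [-0.1759, 0.0, 0.9844], [-0.0002, -1.0, 0.0]]
[[312.18811958 163.33666459]]
```

View pics/w14.png

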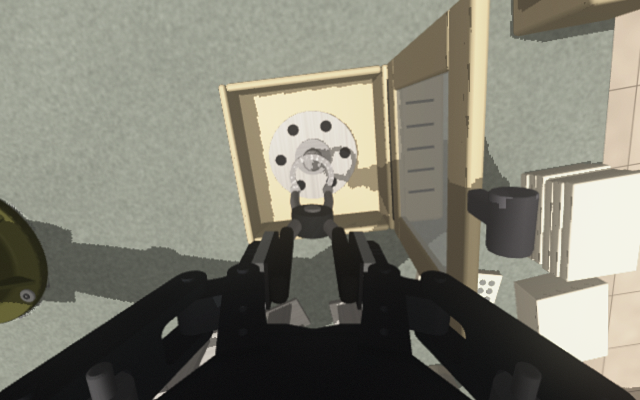

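View pics/s14.png

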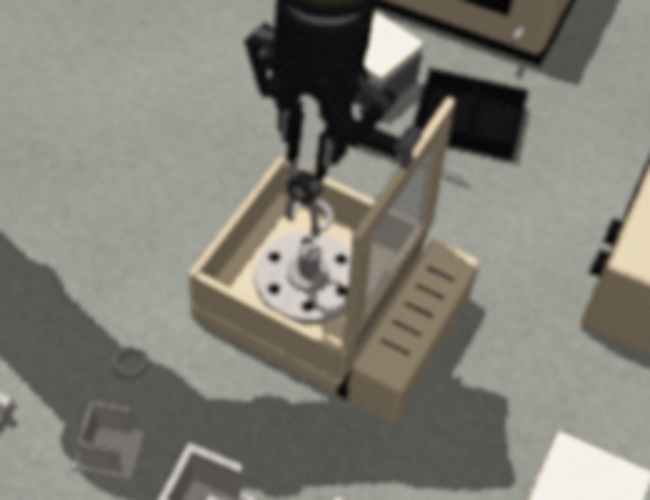

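```bash
python3 - <<'E'
import cv2
a=cv2.imread('pics/w14.png')
cv2.imwrite('pics/w14a.png',cv2.resize(a[120:220,264:364],None,fx=6,fy=6,interpolation=cv2.INTER_CUBIC))
E
```

```text
(no output)
```

View pics/w14a.png

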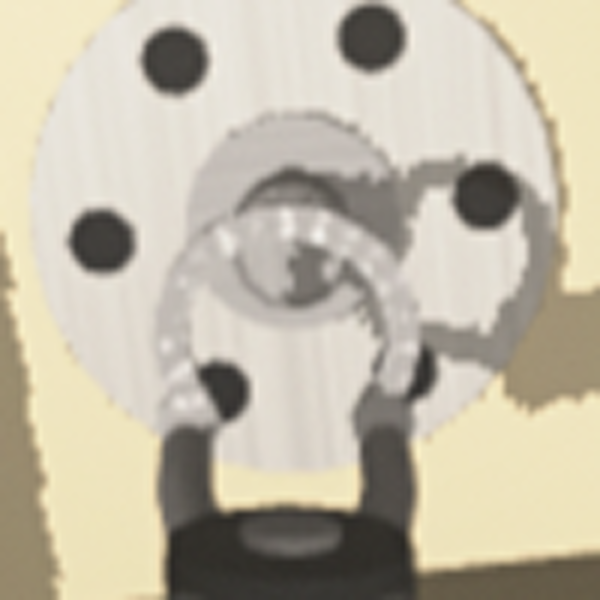

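```bash
python3 -m inch '[[0,15,0.5,0,0,0,34],[0,30,0.5,0,0,0,34],[0,42,0.5,0,0,0,34],[0,50,0.5,0,0,0,34],[0,50,0.5,0,0,0,34],[0,50,0.5,0,0,0,34]]'
python3 - <<'E'
from h import *
o=st(); im=robot.snapshot('wrist'); cv2.imwrite('pics/w15.png',im[:,:,::-1])
cv2.imwrite('pics/w15a.png',cv2.resize(im[120:220,264:364,::-1],None,fx=6,fy=6,interpolation=cv2.INTER_CUBIC))
print(proj('wrist',[.5482,.0615,.083]))
im=robot.snapshot('scene'); cv2.imwrite('pics/s15.png',cv2.resize(im[150:250,290:420,::-1],None,fx=6,fy=6,interpolation=cv2.INTER_CUBIC))
E
```

```text
time_s: 17.75
eef_pos: [0.5466, 0.0439, 0.2206]
ee_rot: [[0.985, 0.0, 0.174], [-0.174, 0.0, 0.985], [0.0, -1.0, 0.0]]
contact_force: [1.1, -0.0, -1.3]
grip_width: 0.436
t 17.75 p [0.5466 0.0439 0.2206] yaw 79.98 F [ 1.1 -0.  -1.3] w 37.2
[[311.79557564 172.71116555]]
```

View pics/w15a.png

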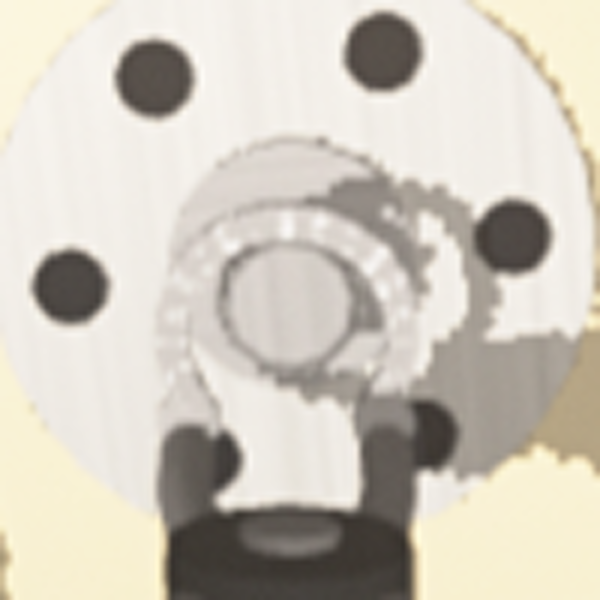

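View pics/s15.png

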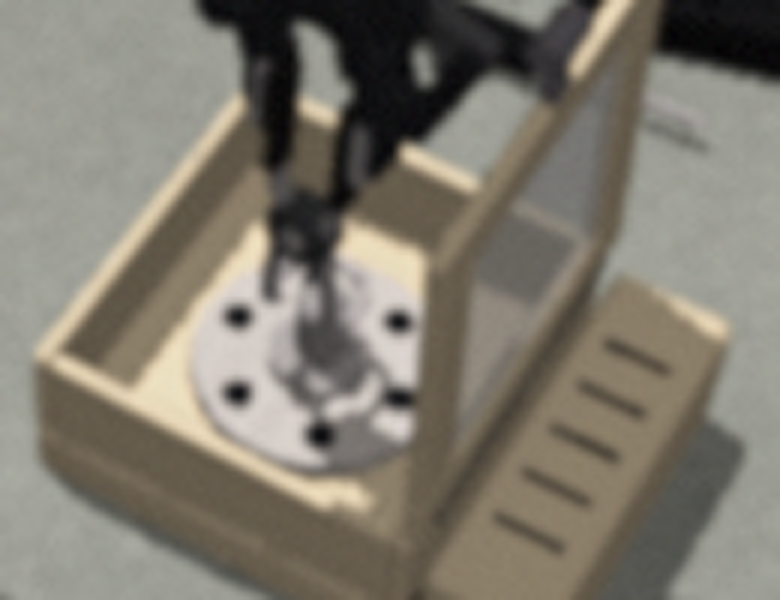

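```bash
python3 -m inch '[[-0.7,0,1.2,0,0,0,34],[-0.7,0,2.3,0,0,0,34],[-0.7,0,2.3,0,0,0,34],[-0.7,0,2.3,0,0,0,34]]'
python3 - <<'E'
from h import *
o=st(); im=robot.snapshot('wrist'); cv2.imwrite('pics/w16.png',im[:,:,::-1])
cv2.imwrite('pics/w16a.png',cv2.resize(im[120:220,264:364,::-1],None,fx=6,fy=6,interpolation=cv2.INTER_CUBIC))
E
```

```text
time_s: 18.25
eef_pos: [0.5461, 0.0462, 0.2204]
ee_rot: [[0.985, 0.0, 0.174], [-0.174, -0.0, 0.985], [0.0, -1.0, 0.0]]
contact_force: [0.5, 0.0, -0.7]
grip_width: 0.436
t 18.25 p [0.5461 0.0462 0.2204] yaw 79.99 F [ 0.5  0.  -0.7] w 37.3
```

View pics/w16a.png

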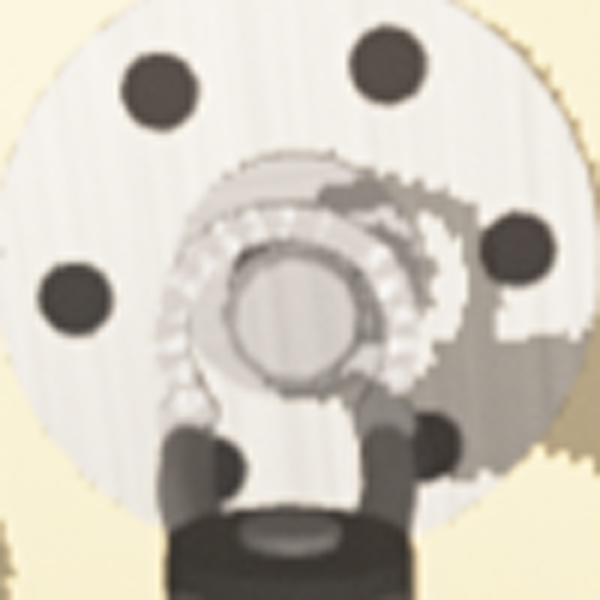

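```bash
python3 -m inch '[[0.4,2,0,0,0,0,34],[0.4,5,0,0,0,0,34],[0.4,8,0,0,0,0,34],[0.4,11,0,0,0,0,34],[0.4,14,0,0,0,0,34],[0.4,14,0,0,0,0,34],[0.4,14,0,0,0,0,34]]'
python3 - <<'E'
from h import *
o=st(); im=robot.snapshot('wrist'); cv2.imwrite('pics/w17.png',im[:,:,::-1])
cv2.imwrite('pics/w17a.png',cv2.resize(im[120:220,264:364,::-1],None,fx=6,fy=6,interpolation=cv2.INTER_CUBIC))
E
```

```text
time_s: 19.0
eef_pos: [0.5465, 0.0461, 0.2062]
ee_rot: [[0.985, -0.0, 0.174], [-0.174, 0.0, 0.985], [-0.0, -1.0, 0.0]]
contact_force: [0.3, 0.4, -2.6]
grip_width: 0.435
t 19.0 p [0.5465 0.0461 0.2062] yaw 79.99 F [ 0.3  0.4 -2.6] w 37.2
```

View pics/w17a.png

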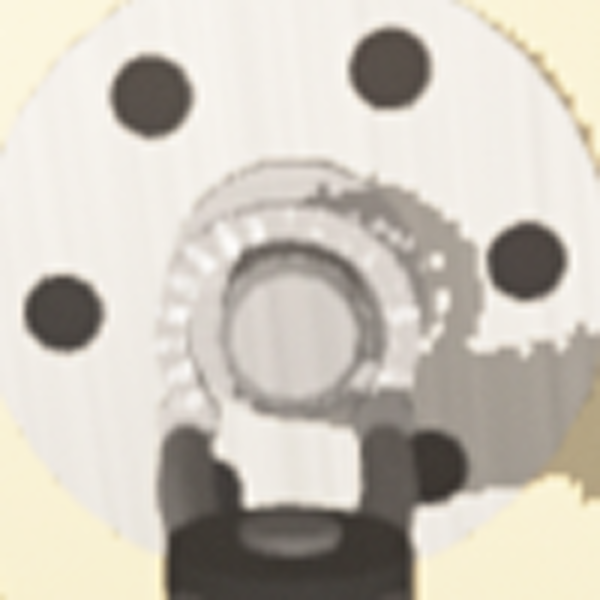

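```bash
python3 -m inch '[[0.2,3,-0.2,0,0,0,34],[0.3,6,-0.3,0,0,0,34],[0.3,9,-0.3,0,0,0,34],[0.3,12,-0.3,0,0,0,34],[0.3,15,-0.3,0,0,0,34],[0.3,18,-0.3,0,0,0,34],[0.3,20,-0.3,0,0,0,34],[0.3,20,-0.3,0,0,0,34]]'
python3 - <<'E'
from h import *
o=st(); im=robot.snapshot('wrist'); cv2.imwrite('pics/w18.png',im[:,:,::-1])
cv2.imwrite('pics/w18a.png',cv2.resize(im[120:220,264:364,::-1],None,fx=6,fy=6,interpolation=cv2.INTER_CUBIC))
E
```

```text
time_s: 19.85
eef_pos: [0.5466, 0.0457, 0.186]
ee_rot: [[0.985, -0.001, 0.174], [-0.174, 0.0, 0.985], [-0.001, -1.0, -0.0]]
contact_force: [-0.0, -0.1, -2.2]
grip_width: 0.439
t 19.85 p [0.5466 0.0457 0.186 ] yaw 79.99 F [-0.  -0.1 -2.2] w 37.5
```

View pics/w18a.png

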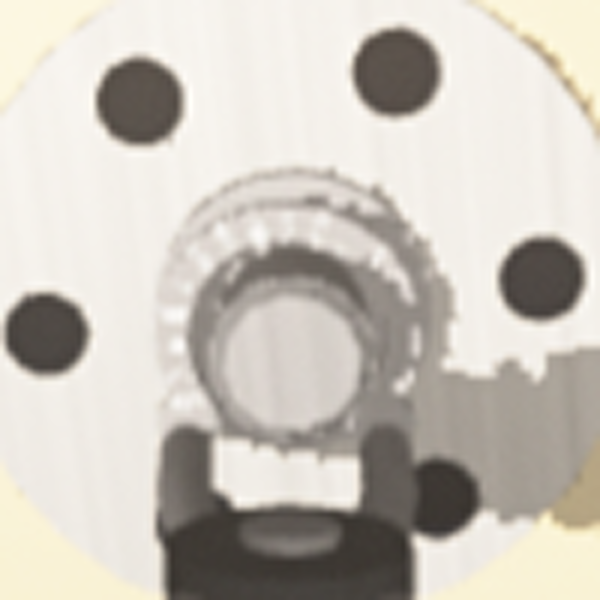

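```bash
python3 -m inch '[[0,2,0,0,0,0,34],[0,4,0,0,0,0,34],[0,6,0,0,0,0,34],[0,6,0,0,0,0,34],[0,6,0,0,0,0,34]]' && python3 -m inch '[[0,0.5,0,0,0,0,34],[0,1,0,0,0,0,34],[0,1,0,0,0,0,34]]' && python3 -m inch '[[0,0.5,0,0,0,0,34],[0,1,0,0,0,0,34],[0,1,0,0,0,0,34]]'
```

```text
time_s: 20.4
eef_pos: [0.5467, 0.0457, 0.1803]
ee_rot: [[0.985, -0.0, 0.174], [-0.174, 0.0, 0.985], [-0.0, -1.0, -0.0]]
contact_force: [0.3, -0.5, -1.3]
grip_width: 0.439
time_s: 20.7
eef_pos: [0.5467, 0.0457, 0.1793]
ee_rot: [[0.985, 0.0, 0.174], [-0.174, 0.0, 0.985], [-0.0, -1.0, 0.0]]
contact_force: [-1.0, 0.1, -1.7]
grip_width: 0.441
time_s: 21.0
eef_pos: [0.5467, 0.0457, 0.1782]
ee_rot: [[0.985, -0.0, 0.174], [-0.174, 0.0, 0.985], [-0.0, -1.0, 0.0]]
contact_force: [-0.2, -0.4, -1.2]
grip_width: 0.435
```

```bash
python3 -m inch '[[0,0.4,0,0,0,0,34],[0,0.8,0,0,0,0,34],[0,0.8,0,0,0,0,34]]' && python3 -m inch '[[0,0.4,0,0,0,0,34],[0,0.8,0,0,0,0,34],[0,0.8,0,0,0,0,34]]'
python3 - <<'E'
from h import *
o=st(); im=robot.snapshot('wrist'); cv2.imwrite('pics/w19.png',im[:,:,::-1])
cv2.imwrite('pics/w19a.png',cv2.resize(im[120:220,264:364,::-1],None,fx=6,fy=6,interpolation=cv2.INTER_CUBIC))
im=robot.snapshot('scene'); cv2.imwrite('pics/s19.png',cv2.resize(im[130:270,270:430,::-1],None,fx=5,fy=4.2,interpolation=cv2.INTER_CUBIC))
E
```

```text
time_s: 21.3
eef_pos: [0.5467, 0.0458, 0.1775]
ee_rot: [[0.985, -0.0, 0.174], [-0.174, 0.0, 0.985], [-0.0, -1.0, 0.0]]
contact_force: [-0.5, 0.2, -2.8]
grip_width: 0.437
time_s: 21.6
eef_pos: [0.5468, 0.0458, 0.1772]
ee_rot: [[0.985, 0.001, 0.174], [-0.174, -0.0, 0.985], [0.001, -1.0, -0.0]]
contact_force: [-1.6, -0.6, 3.8]
grip_width: 0.437
t 21.6 p [0.5468 0.0458 0.1772] yaw 79.99 F [-1.6 -0.6  3.8] w 37.3
```

View pics/w19a.png

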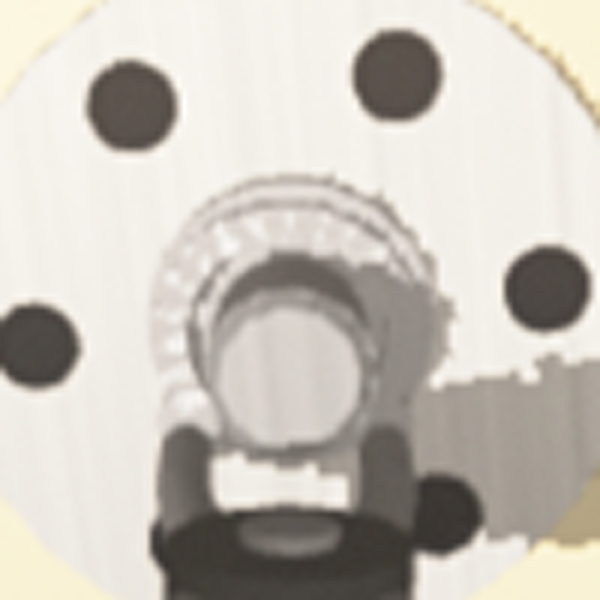

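View pics/s19.png

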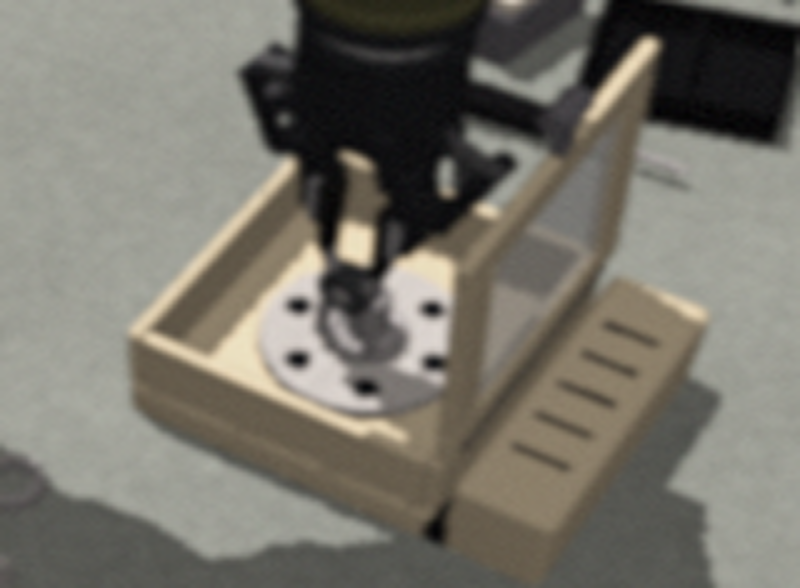

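```bash
python3 -m inch '[[0,-0.6,0,0,0,0,34],[0,-1.1,0,0,0,0,34],[0,-1.1,0,0,0,0,34],[0,-1.1,0,0,0,0,34],[0,-1.1,0,0,0,0,34]]'
python3 - <<'E'
from h import *
from fit import model
o=st(); print(np.abs(o['joint_vel']).max())
im=robot.snapshot('wrist'); cv2.imwrite('pics/w20.png',im[:,:,::-1])
im=robot.snapshot('top'); cv2.imwrite('pics/t20.png',cv2.resize(im[100:280,180:460,::-1],None,fx=2.8,fy=2.8))
r=robot.mark_of('wrist','lid_handle'); print([(x['at'],x['confidence']) for x in r[:2]])
for a in (1.4,1.5,1.57,1.7): print(a,proj('wrist',model([.5482,.0625,-.0593,a])['H']))
E
```

```text
time_s: 22.2
eef_pos: [0.5467, 0.0457, 0.1776]
ee_rot: [[0.985, -0.0, 0.174], [-0.174, 0.0, 0.985], [-0.0, -1.0, 0.0]]
contact_force: [-0.8, 0.4, -1.6]
grip_width: 0.436
t 22.2 p [0.5467 0.0457 0.1776] yaw 79.98 F [-0.8  0.4 -1.6] w 37.3
0.0011072392139213996
[]
1.4 [[886.51002778 639.04549112]]
1.5 [[1146.38282747  642.58391746]]
1.57 [[1274.23532106  610.71117537]]
1.7 [[1368.9844489   513.88850087]]
```

View pics/w20.png

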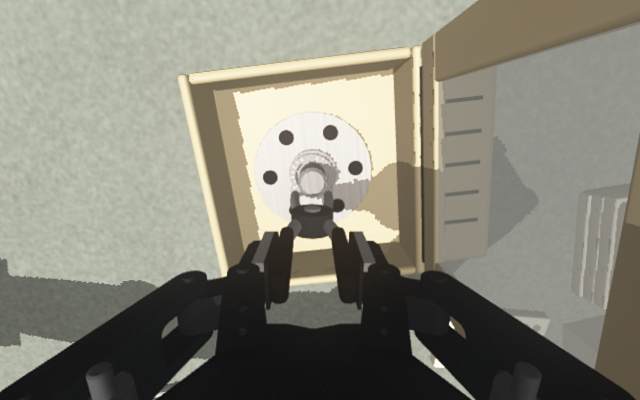

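View pics/t20.png

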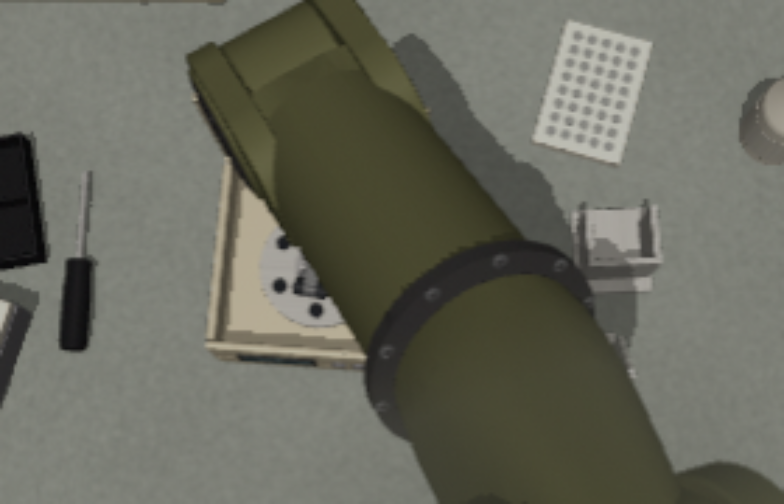

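```bash
python3 - <<'E'
from h import *
print(robot.hand_in()); st()
E
```

```text
the job is handed in; nothing more can be done
None
the job is handed in; nothing more can be done
```

I raised the lid upright, took the pliers from the middle-sized stand, and lowered the spread ring over the stub to the groove. I handed the job in at about 22 s of the 72 s allowed, with the pliers still squeezed. `hand_in()` gives no verdict, so I don't know the result.

- **Lid:** The last scene picture puts the handle where a lid angle of about 1.51 to 1.54 rad would. Nothing was touching the lid. The network could not see the handle from the final wrist pose, so there is no second check on the angle.
- **Grip:** The fingers stopped at 37.3 mm with 40 N set. That is a little under the stated 40 mm at full squeeze. I read it as the pliers at their stop, but the jaw angle itself was not measured.
- **Ring position:** The wrist pictures showed the ring within about 1 mm of centre around the stub on the way down. No contact was felt until it touched the shoulder lightly, with a force change of about 5 to 7 N. I then raised it about 1 mm, so its centre should be at about 49 mm.
- **At rest:** In the last reading the contact force was about 2 N, consistent with the weight of the pliers, and the arm was still.
- **Disagreement:** The wrist camera placed the stub 2 to 3 mm off between two heights. I corrected this using ring and stub seen together in one picture.
- **Other things:** Everything visible in the last pictures was where it started, but the arm hid part of the top view.

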